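# Eject the keep casting and set it to dry

## Task

On the pump controller, press the small round key fully to stop the pump, then the large round key fully to let the air in; leave the bar-shaped key alone. Then push the moulding unit's side lever fully down so that the castle casting rises from its pocket, take the casting out and set it down upright, without dropping it, in the tray bay that has the cork liner, and let go. Do not disturb the two castings already drying or knock the glue, paint jar, varnish can and brush about.

Things in the scene. Friction and masses are not known exactly. Their poses are not given: they have to be found in the camera images.
- moulder: Fixed grey metal moulding unit, 150 (x) x 120 (y) x 75 mm high, origin at the centre of its underside. An oblong pocket, 33 (x) x 47 (y) mm, opens in the middle of its flat top; two steel guide pins 10 mm thick and 16 mm tall stand on the top at (0, +-40 mm), beyond the pocket's two short ends. The lever is on its -y side.
- casting: Loose pale plaster castle keep, a block 30 (x) x 44 (y) x 44 mm (z) with battlements on top and flat sides, about 90 g; origin at the centre of its underside. At the start it sits in the moulder's pocket, axes parallel to the moulder's, underside 30 mm above the table and top 1 mm below the moulder's top, so it cannot be gripped. With the lever fully down it stands 27 mm proud of the moulder's top and stays so.
- ejector_lever (a joint): Side lever of the moulder, rad: 0 raised (start) to 0.5 fully down. Hinge axis along moulder y at moulder (x 50, y -60, z 55 mm); the arm runs towards moulder -x, leaning 0.35 rad above level at 0 and 0.15 rad below level at 0.5; each radian lifts the casting 56 mm. Stiff with friction (about 5 N at the paddle) and stays where it is left; it has no spring.
- lever_paddle (a point): Centre of the top of the lever's black paddle, 34 (along the arm) x 24 x 8 mm, 110 mm from the hinge, 22 mm out from the moulder's -y side. About 97 mm above the table at the start, about 43 mm when fully down (it then lies about 5 mm nearer moulder -x).
- console: Fixed pump controller, a low box 180 (x) x 70 (y) x 40 mm high, origin at the centre of its underside; three black keys stand in a row along its x axis, 56 mm apart, in any order.
- small_key (a joint): Travel of the small round key, m: 0 up, 0.005 fully down; springs back. Needs 4 N to be fully down.
- small_key_top (a point): Centre of the top of the small round key (16 mm across), 56 mm above the table; stands 11 mm above its bezel.
- large_key (a joint): Travel of the large round key, m: 0 up, 0.005 fully down; springs back. Needs 4.5 N to be fully down.
- large_key_top (a point): Centre of the top of the large round key (32 mm across), 56 mm above the table; stands 11 mm above its bezel.
- bar_key (a joint): Travel of the bar-shaped key, m: 0 up, 0.005 fully down. Leave it alone.
- bar_key_top (a point): Centre of the top of the bar-shaped key (12 x 34 mm, long side across the console), 56 mm above the table.
- tray: Fixed grey plastic drying tray, 48 (x) x 202 (y) mm, walls 4 mm thick and 14 mm high, floor 3 mm thick; origin at the centre of its underside. Three bays in a row along its y axis at y = -66, 0 and +66 mm, each 40 (x) x 62 (y) mm inside: a casting fits only with its long side along the tray.
- liner: Fixed cork liner, 36 (x) x 54 (y) x 2 mm, in the middle of the one empty bay; origin at the centre of its underside, 3 mm above the table; x and y axes are the tray's.
- done_a: Finished casting, same shape and size as casting, standing upright in a tray bay, its long side along the tray; origin at the centre of its underside.
- done_b: Another finished casting, like done_a, in another bay.
- glue: Loose white glue bottle with a pointed nozzle, 36 mm across, 112 mm tall, behind the moulder on its +x side; origin at the centre of its underside.
- paint_jar: Loose small paint jar, 36 mm across, 45 mm tall, between the moulder and the tray; origin at the centre of its underside.
- varnish_can: Loose upright metal can, 40 mm across, 140 mm tall, beyond the gap between the moulder and the tray; origin at the centre of its underside.
- brush: Loose flat brush lying on the table, 150 mm long, 42 mm wide, 20 mm high, beyond the moulder and tray; origin under its middle, handle towards its -x.
Mind the look-alikes: they are no part of the job. Of the things shaped like the liner, the cork one is meant.

How it is judged (in metres and radians):
On the way, in this order (a step that is already met when the one before it is completed fails the run):
1. the small round key is pressed fully (value of joint small_key above 0.004 m), for 0.05 s.
2. then the large round key is pressed fully (value of joint large_key above 0.004 m), for 0.05 s.
3. then the lever is pushed fully down and the casting stands raised in its pocket (value of joint ejector_lever above 0.45 rad and z of casting in the frame of moulder above 0.053 m and horizontal distance between casting and moulder below 0.008 m), for 0.2 s.
4. the casting is lifted clear out of the moulder by the fingers (z of casting in the frame of moulder above 0.08 m and contact force between the fingers and casting above 1 N), for 0.1 s.
At the end, for the whole second after the job is handed in: The casting stands upright (within 0.1 rad) and at rest on the cork liner in its tray bay, its centre within 12 mm of the liner's centre and its underside down on the liner (within 3 mm), released (horizontal distance between casting and liner below 0.012 m and z of casting in the frame of liner between 0 and 0.005 m and angle between casting's own z axis and vertical below 0.1 rad and linear speed of casting below 0.02 m/s); the robot touches nothing.
It fails at once if the bar-shaped key is pressed (over 2 mm) (value of joint bar_key above 0.002 m).
It fails at once if both round keys are down at once (value of joint each of small_key, large_key above 0.002 m).
It fails at once if the casting is dropped: let go over the tray with its underside more than 15 mm above the liner (horizontal distance between casting and liner below 0.06 m and z of casting in the frame of liner above 0.017 m and contact force between the fingers and casting below 0.02 N).
It fails at once if a finished casting is moved more than 12 mm or tipped (distance of any of done_a, done_b from where it was at the start of the episode above 0.012 m or angle between any of done_a, done_b's own z axis and vertical above 0.3 rad).
It fails at once if the glue, paint jar, varnish can or brush is knocked over or moved more than 30 mm (distance of any of glue, paint_jar, brush, varnish_can from where it was at the start of the episode above 0.03 m or angle between any of varnish_can, glue, paint_jar's own z axis and vertical above 0.5 rad).
It also fails if it takes over 64 s, if anything falls off the work surface, if the arm or the gripper's body presses on something with over 40 N, if the wrist force passes 120 N, or if a joint passes its speed limit or range.

## Robot

A 7-joint arm with a two-finger parallel gripper is mounted at the origin on the work surface. World frame = base frame: x ahead of the robot, y to its left, z up, the work surface at z = 0. Lengths are in mm, angles in degrees, forces in N, time in s.
With the tool pointing down it reaches from about 425 to 950 mm from the base axis. Payload 4.7 kg.
Tool frame: the origin (TCP) lies midway between the tips of the shut fingers; the grasp point (between the pads) lies 19 mm behind it; z points along the fingers, y is the line along which they close (so a half turn about z gives the same grasp; the last joint's range is limited). The gripper opens to 85 mm and grips with 20 to 120 N. Pads are 22 mm wide; open, the fingers measure 114 mm over their backs; the gripper's body (76 mm by 85 mm) begins 54 mm behind the grasp point. The pads swing forward as they close: fully open they stand 13 mm farther back than shut.
Start: joints at [-1.656, 26.849, -2.785, 87.806, 1.381, 65.374, -4.715], TCP at [675.017, 0.046, 231.335] pointing down, gripper open.
Joint ranges: [-148.3, 148.3], [-19.14, 114.17], [-79.39, 73.82], [5.75, 140.21], [-59.74, 239.74], [12.07, 113.84], [-152.46, 152.46]. Speed limits (degrees/s): [147.25, 147.25, 180, 180, 180, 180, 180].

## Interface

Orientations are given as [roll, pitch, yaw] about the fixed x, y, z axes, in that order (R = Rz(yaw) Ry(pitch) Rx(roll)).
In Python, from plant import ctrl gives the robot as it stands.
- The arm moves only by the tool send_rows, never from a script. Its argument "series" is a list of rows, each an object of numbers: "dx", "dy", "dz": the shift along the world's x, y, z in units of 50 mm (1.0 is 50 mm); "wx", "wy", "wz": the turn, a rotation vector about the world's x, y, z in rad; "grip": the gripper command: -1 is shut, 1 is fully open, values between are in proportion. A call has 1 to 8 rows; each row shifts and turns the commanded pose from where the row before left it; what a row does not reach is not made up. A row lasts 1/8 s, in which the tool goes at most 62.5 mm and 10.7 degrees, less where a joint would pass 70% of its speed; a pose out of reach is approached as far as the arm can. A call is refused whole if a number of a shift passes 1 or a number of a turn 0.188, either way. A call with a gripper value outside its range is refused whole. The fingers move at their own pace and stop on an object; the grip force is fixed at half the most. Time passes only in rows, so rows that do not move let the fingers close. It gives the time, the measured TCP pose, the force, the opening and the grip force at its end, in the units of the state.
- ctrl.get_obs(): the state, without advancing time (a new reading comes with each control period).
- ctrl.capture(name): name is "scene" or "side" or "wrist"; returns a dict with "img" (420x560x3 uint8, red, green, blue), "K" (3x3 intrinsics, pixels), "D" ([k1, k2, p1, p2, k3] as OpenCV has them; the pictures are not rectified), "rvec" (rotation vector, rad) and "tvec" (3), from world to camera coordinates, as OpenCV has them. Camera axes: x right, y down, z forward; pixel columns grow to the right and rows downward; lengths in mm; the calibration is good to about 2 mm. A picture is of the moment at which its call begins. There is no depth.
- ctrl.finish_job(): hands the job in; it is judged then, once.
Trained networks look in the newest picture that a camera, given by its name, has taken for a name from the list of things; names that differ only in an ending like _2 or _b are one class to them, and where a whole thing is asked for, a point or a joint stands for the part that bears it (a point fixed in the world has none). Each returns a list of dicts, best first, with "confidence" (0 to 1); they miss things now and then, are a little off and sometimes report something else, mostly with a low value. They report only what shows in the picture. A call takes as long as a camera call. They do not tell look-alikes from the thing itself.
- ctrl.recognise(label, camera): "rect" ([centre column, centre row, width, height] in pixels, round what is visible of it).
- ctrl.silhouettes(label, camera): "mask" (420x560 bool, what is visible of it) and "rect" ([centre column, centre row, width, height] in pixels, round what is visible of it).
- ctrl.spot_point(label, camera): "at" ([column, row] in pixels: a listed point, or the origin of a listed thing).
The state is a dict: "clock": time; "joint_pos": joint angles; "qd": joint speeds; "effort": joint torques, N m; "ee_pos": TCP position; "eef_rot": TCP orientation; "wrist_force": force on the tool from outside, world axes, zero at the start; "moment": the same for the moment, N m; "finger_gap": finger opening in mm; "grip_force": force on a finger pad.
Only numpy, scipy, OpenCV 4.12 (cv2) and the standard library are available. Lean on these libraries where they do the work, as an engineer would, in place of code of your own. Each camera call takes 0.05 s, during which the arm holds its last target. There are 200 camera calls.

## Working session

There is one attempt and no reset: what is moved stays moved. The work goes in short steps, Python scripts to look and compute and a tool call to move; the robot and the scene stay as the last step left them, time stands still between calls to the robot, and variables do not carry over. Pictures are saved under pics/ and viewed, at most 11 in all, crops included, and the job is handed in when it is done.

Besides the shell and the picture viewer there is one more tool, called after "Emit:" as name([rows], argument=value, ...), one row to a line, values as JSON. send_rows: Moves the arm, as the interface text tells. Its arguments: {"type":"object","properties":{"series":{"type":"array","items":{"type":"object","properties":{"dx":{"type":"number"},"dy":{"type":"number"},"dz":{"type":"number"},"wx":{"type":"number"},"wy":{"type":"number"},"wz":{"type":"number"},"grip":{"type":"number"}}}}},"required":["series"]}

```bash
mkdir -p pics; cat > h.py <<'E'
import numpy as np, cv2
from plant import ctrl
def ray(c,p):
    R=cv2.Rodrigues(np.array(c["rvec"],float))[0]; t=np.array(c["tvec"],float).reshape(3)
    u=cv2.undistortPoints(np.array([[p]],float),np.array(c["K"],float),np.array(c["D"],float))[0,0]
    d=R.T@np.array([u[0],u[1],1.]); return -R.T@t,d/np.linalg.norm(d)
def atz(c,p,z):
    o,d=ray(c,p); return (o+d*(z-o[2])/d[2]).round(1)
def proj(c,P):
    return cv2.projectPoints(np.array(P,float).reshape(-1,3),np.array(c["rvec"],float),np.array(c["tvec"],float),np.array(c["K"],float),np.array(c["D"],float))[0][:,0]
def save(c,n): cv2.imwrite("pics/"+n,cv2.cvtColor(c["img"],cv2.COLOR_RGB2BGR))
E
python3 - <<'E'
from h import *
Z=dict(moulder=0,casting=30,lever_paddle=97,console=0,small_key_top=56,large_key_top=56,bar_key_top=56,tray=0,liner=3,done_a=5,glue=0,paint_jar=0,varnish_can=0,brush=0)
cs={}
for n in("scene","side","wrist"):
    c=ctrl.capture(n); save(c,n+"0.png"); cs[n]=c
    print(n,ray(c,(280,210)))
    for l,z in Z.items():
        for r in ctrl.spot_point(l,n)[:4]:
            print(n,l,np.round(r["at"],1),round(r["confidence"],2),atz(c,r["at"],z))
import pickle; pickle.dump(cs,open("cs.pkl","wb"))
i=np.hstack([cs["scene"]["img"],cs["side"]["img"]]); 
cv2.imwrite("pics/a.png",cv2.cvtColor(np.vstack([cs["scene"]["img"][:, :]]),cv2.COLOR_RGB2BGR))
E
```

```text
scene (array([995.34881198, 377.45410832, 753.57457505]), array([-0.50188819, -0.39226574, -0.77086693]))
scene moulder [264.1 212.8] 0.97 [535.5 -30.1   0. ]
scene casting [264.5 205.9] 0.56 [537.4 -26.5  30. ]
scene console [191.5 147.6] 0.68 [ 484.8 -333.     0. ]
scene small_key_top [170.4 135.5] 0.46 [ 525.1 -356.5   56. ]
scene large_key_top [189.7 134.1] 0.5 [ 489.3 -322.    56. ]
scene bar_key_top [339.9 217.6] 0.17 [475.1 137.8  56. ]
scene tray [372.6 269. ] 0.65 [507.4 250.7  -0. ]
scene liner [318.7 255.8] 0.74 [554.7 142.7   3. ]
scene liner [372.8 268.2] 0.72 [507.4 250.5   3. ]
scene liner [433.4 329.8] 0.71 [553.5 409.8   3. ]
scene liner [428.9 286.7] 0.65 [472.9 362.3   3. ]
scene done_a [384.3 247.1] 0.64 [445.2 242.7   5. ]
scene glue [223.6 233.1] 0.85 [640.2 -63.4  -0. ]
scene glue [264.3 204.3] 0.65 [514.8 -46.9   0. ]
scene glue [257.9 157.2] 0.5 [ 398.5 -167.3   -0. ]
scene paint_jar [337.6 214.8] 0.69 [429.7 109.6   0. ]
scene paint_jar [265.3 286.7] 0.23 [685.6  99.7   0. ]
scene varnish_can [263.7 287.6] 0.81 [689.3  98.4   0. ]
scene varnish_can [266.6 21
[... 1241 characters left out ...]
de brush [276.1 172.5] 0.91 [699.6 205.7   0. ]
side brush [401.  334.2] 0.67 [ 559.8 -324.8   -0. ]
wrist (array([675.48394433,  68.71548479, 373.62583208]), array([-0.01004333, -0.27731707, -0.96072596]))
wrist moulder [156.3 197.2] 0.63 [537.1 -24.6   0. ]
wrist casting [149.3 207.1] 0.89 [540.1 -27.4  30. ]
wrist casting [157.1 196.4] 0.71 [549.1 -16.3  30. ]
wrist lever_paddle [ 52.7 303.1] 0.63 [473.7 -95.8  97. ]
wrist large_key_top [300.4  71. ] 0.72 [689.6  98.5  56. ]
wrist liner [150.6  32.9] 0.88 [549.2 136.9   3. ]
wrist glue [261.2 229.1] 0.94 [650.5 -61.4   0. ]
wrist varnish_can [298.   69.1] 0.62 [689.7 105.5   0. ]
wrist varnish_can [ 48.8 304.9] 0.22 [ 398.  -155.9    0. ]
```

View pics/scene0.png

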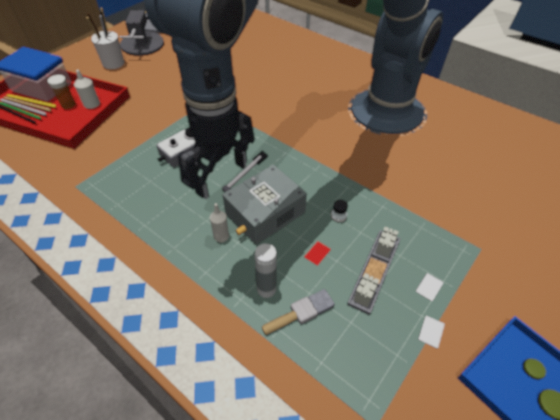

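View pics/side0.png

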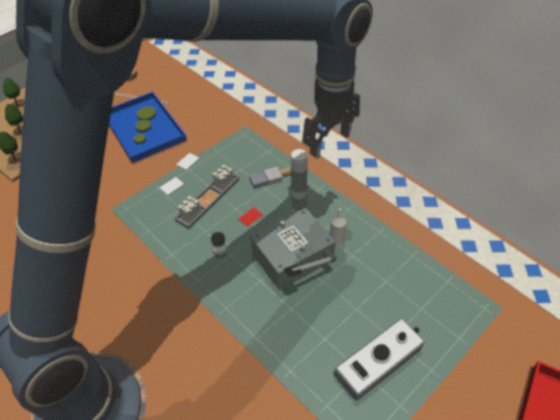

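The scene and side pictures show:
- **Moulder:** about (264,200) in scene and (293,248) in side.
- **Console keys (side):** bar (359,369), large (381,352), small (402,337).
- **Liner-like things (scene):** the red card at (318,253) and white cards at (429,287) and (432,331). The tan sheet inside the tray's middle bay at (373,268) is the cork one, as it lies between the two done castings.

Next I move over the console with the fingers shut.

Emit:
send_rows([
  {"dx": -0.6,"dy": -1,"grip": -1},
  {"dx": -0.6,"dy": -1,"grip": -1},
  {"dx": -0.6,"dy": -1,"grip": -1},
  {"dx": -0.6,"dy": -1,"grip": -1},
  {"dx": -0.6,"dy": -1,"grip": -1},
  {"dx": -0.6,"dy": -1,"grip": -1},
  {"grip": -1},
  {"grip": -1},
])

```text
$.series[0]: bad value
```

```bash
python3 - <<'E'
from h import *
o=ctrl.get_obs(); print(o["ee_pos"],o["eef_rot"],o["clock"])
c=ctrl.capture("wrist"); save(c,"w1.png")
for l,z in dict(console=0,small_key_top=56,large_key_top=56,bar_key_top=56).items():
    for r in ctrl.spot_point(l,"wrist")[:3]: print(l,np.round(r["at"],1),round(r["confidence"],2),atz(c,r["at"],z))
# dark blobs
g=cv2.cvtColor(c["img"],cv2.COLOR_RGB2GRAY); n,L,s,ce=cv2.connectedComponentsWithStats((g<60).astype(np.uint8))
for i in range(1,n):
    if s[i,4]>60: print(s[i],ce[i].round(1),atz(c,ce[i],54))
E
```

```text
[6.75018166e+02 3.21329207e-02 2.31312197e+02] [ 1.79996842e+02 -1.62678927e-03  8.99988625e+01] 2.25
[340   0  34  15 108] [357.5   6.4] [735.  146.9  54. ]
[   0   32  148   64 5111] [63.9 75.2] [490.4  94.7  54. ]
[ 251   53   94  111 5147] [289.9 115.7] [681.1  62.3  54. ]
[ 148   64   76   32 1697] [178.4  80. ] [586.2  91.4  54. ]
[223  84  23  12  62] [232.9  88.8] [632.1  84.5  54. ]
[    0    98   249   190 15587] [125.8 137.6] [535.6  43.3  54. ]
[348 119  13  31 244] [354.  134.1] [738.   46.5  54. ]
[254 210  24  38 339] [268.5 224.7] [661.1 -38.1  54. ]
[242 218  17  23 118] [248.9 229. ] [642.3 -42.5  54. ]
[117 255  13  13 106] [124.  260.4] [519.4 -74.9  54. ]
[    0   267   560   153 46578] [271.8 367. ] [ 662.8 -199.3   54. ]
```

View pics/w1.png

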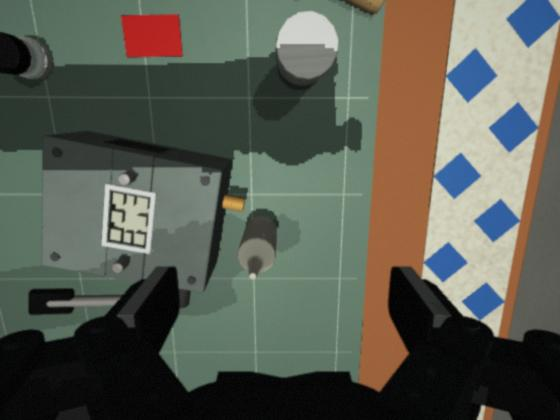

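The wrist picture shows the moulder with its two pins at (125,178) and (118,266), the casting at (129,218), the lever paddle at (50,300) and the glue at (258,255). The call was refused, so I'm sending it again with every field filled in.

Emit:
send_rows([
  {"dx": -0.6,"dy": -0.95,"dz": 0,"wx": 0,"wy": 0,"wz": 0,"grip": -1},
  {"dx": -0.6,"dy": -0.95,"dz": 0,"wx": 0,"wy": 0,"wz": 0,"grip": -1},
  {"dx": -0.6,"dy": -0.95,"dz": 0,"wx": 0,"wy": 0,"wz": 0,"grip": -1},
  {"dx": -0.6,"dy": -0.95,"dz": 0,"wx": 0,"wy": 0,"wz": 0,"grip": -1},
  {"dx": -0.6,"dy": -0.95,"dz": 0,"wx": 0,"wy": 0,"wz": 0,"grip": -1},
  {"dx": -0.6,"dy": -0.95,"dz": 0,"wx": 0,"wy": 0,"wz": 0,"grip": -1},
  {"dx": 0,"dy": 0,"dz": 0,"wx": 0,"wy": 0,"wz": 0,"grip": -1},
])

```text
clock: 3.38
ee_pos: [491.5, -290.4, 231.7]
eef_rot: [-180.0, 0.1, 89.4]
wrist_force: [0.8, -0.1, -0.2]
finger_gap: -0.1
grip_force: 0.0
```

```bash
python3 - <<'E'
from h import *
import pickle
w=pickle.load(open("cs.pkl","rb"))["wrist"]
a=atz(w,(125,178),91);b=atz(w,(118,266),91);print("pins",a,b,(a+b)/2,np.degrees(np.arctan2(*(a-b)[[1,0]]))-90)
print("cast",[atz(w,p,74) for p in((106,185),(156,193),(150,252),(103,246))])
print("paddle",atz(w,(50,300),97))
o=ctrl.get_obs(); print(o["ee_pos"],o["eef_rot"],o["clock"])
c=ctrl.capture("wrist"); save(c,"w1.png")
for l,z in dict(console=0,small_key_top=56,large_key_top=56,bar_key_top=56).items():
    for r in ctrl.spot_point(l,"wrist")[:3]: print(l,np.round(r["at"],1),round(r["confidence"],2),atz(c,r["at"],z))
E
```

```text
pins [547.2  14.1  91. ] [531.6 -63.5  91. ] [539.4 -24.7  91. ] -11.36671717248771
cast [array([522.4,   4.7,  74. ]), array([564.6,  -2.4,  74. ]), array([553.7, -57.6,  74. ]), array([512. , -51.7,  74. ])]
paddle [471.9 -92.8  97. ]
[ 491.52598113 -290.41682629  231.69574151] [-1.79950676e+02  1.43188371e-01  8.94280050e+01] 3.375
console [270.9 212.3] 0.59 [ 477.4 -332.8    0. ]
console [211.9 222.5] 0.29 [ 411.4 -344.     0. ]
small_key_top [329.6 236.2] 0.59 [ 535.4 -340.6   56. ]
large_key_top [273.2 231.1] 0.91 [ 481.5 -334.9   56. ]
```

View pics/w1.png

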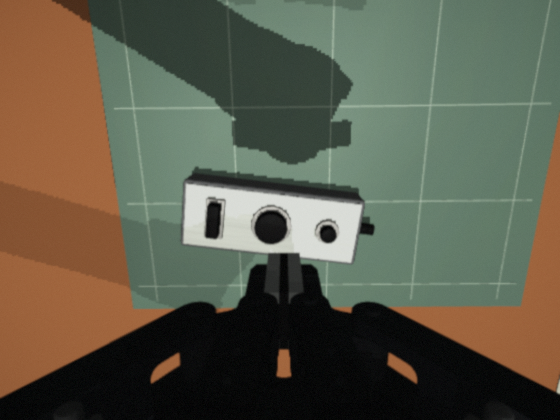

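The console keys in the wrist picture are bar (213,219), large (271,226) and small (328,232). Only the small and large ones are meant, and they are plainly told apart here. I go above the small key first.

Emit:
send_rows([
  {"dx": 0.85,"dy": -0.5,"dz": 0,"wx": 0,"wy": 0,"wz": 0,"grip": -1},
  {"dx": 0,"dy": -0.46,"dz": -0.7,"wx": 0,"wy": 0,"wz": 0,"grip": -1},
  {"dx": 0,"dy": 0,"dz": -0.9,"wx": 0,"wy": 0,"wz": 0,"grip": -1},
  {"dx": 0,"dy": 0,"dz": -0.9,"wx": 0,"wy": 0,"wz": 0,"grip": -1},
  {"dx": 0,"dy": 0,"dz": -0.7,"wx": 0,"wy": 0,"wz": 0,"grip": -1},
  {"dx": 0,"dy": 0,"dz": 0,"wx": 0,"wy": 0,"wz": 0,"grip": -1},
])

```text
clock: 4.38
ee_pos: [536.5, -330.3, 68.4]
eef_rot: [-179.7, -0.2, 90.1]
wrist_force: [0.4, 0.5, 1.3]
finger_gap: -0.0
grip_force: 0.0
```

```bash
python3 - <<'E'
from h import *
o=ctrl.get_obs(); print(o["ee_pos"],o["wrist_force"],o["clock"])
c=ctrl.capture("side"); save(c,"s1.png")
print(proj(c,o["ee_pos"]))
for l,z in dict(small_key_top=56,large_key_top=56).items():
    for r in ctrl.spot_point(l,"side")[:3]: print(l,np.round(r["at"],1),round(r["confidence"],2),atz(c,r["at"],z))
i=cv2.resize(c["img"][270:410,300:470],None,fx=4,fy=4); cv2.imwrite("pics/s1c.png",i[:,:,::-1])
E
```

```text
[ 536.50078285 -330.31225871   68.35164169] [0.43656352 0.51501537 1.26617251] 4.375
[[401.67170243 327.86047603]]
small_key_top [401.7 334.2] 0.5 [ 532.  -336.5   56. ]
large_key_top [380.1 352.4] 0.64 [ 472.  -330.9   56. ]
```

View pics/s1c.png

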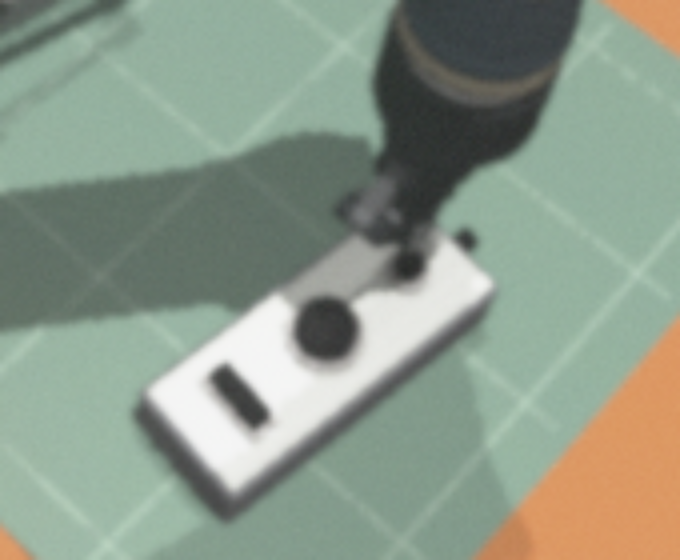

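The crop shows the fingertip just behind the small key, which is at crop (407,264), or side pixel (402,336). I shift about -8 mm in y and press.

Emit:
send_rows([
  {"dx": -0.04,"dy": -0.16,"dz": 0,"wx": 0,"wy": 0,"wz": 0,"grip": -1},
  {"dx": 0,"dy": 0,"dz": -0.2,"wx": 0,"wy": 0,"wz": 0,"grip": -1},
  {"dx": 0,"dy": 0,"dz": -0.18,"wx": 0,"wy": 0,"wz": 0,"grip": -1},
  {"dx": 0,"dy": 0,"dz": 0,"wx": 0,"wy": 0,"wz": 0,"grip": -1},
  {"dx": 0,"dy": 0,"dz": 0,"wx": 0,"wy": 0,"wz": 0,"grip": -1},
])

```text
clock: 5.15
ee_pos: [535.5, -341.4, 52.6]
eef_rot: [180.0, 0.0, 90.0]
wrist_force: [0.4, -1.2, 3.3]
finger_gap: 0.0
grip_force: 1.5
```

Emit:
send_rows([
  {"dx": 0,"dy": 0,"dz": -0.06,"wx": 0,"wy": 0,"wz": 0,"grip": -1},
  {"dx": 0,"dy": 0,"dz": 0,"wx": 0,"wy": 0,"wz": 0,"grip": -1},
  {"dx": 0,"dy": 0,"dz": 0,"wx": 0,"wy": 0,"wz": 0,"grip": -1},
])

```text
clock: 5.52
ee_pos: [535.5, -341.4, 51.0]
eef_rot: [180.0, 0.0, 90.0]
wrist_force: [-3.9, -0.4, 11.0]
finger_gap: -0.1
grip_force: 5.7
```

Bottomed at 11 N. Now the large key, with one more look at the moulder and tray on the way afterwards.

Emit:
send_rows([
  {"dx": 0,"dy": 0,"dz": 0.5,"wx": 0,"wy": 0,"wz": 0,"grip": -1},
  {"dx": -0.55,"dy": 0.06,"dz": 0,"wx": 0,"wy": 0,"wz": 0,"grip": -1},
  {"dx": -0.55,"dy": 0.06,"dz": 0,"wx": 0,"wy": 0,"wz": 0,"grip": -1},
  {"dx": 0,"dy": 0,"dz": 0,"wx": 0,"wy": 0,"wz": 0,"grip": -1},
  {"dx": 0,"dy": 0,"dz": -0.3,"wx": 0,"wy": 0,"wz": 0,"grip": -1},
  {"dx": 0,"dy": 0,"dz": -0.2,"wx": 0,"wy": 0,"wz": 0,"grip": -1},
  {"dx": 0,"dy": 0,"dz": 0,"wx": 0,"wy": 0,"wz": 0,"grip": -1},
  {"dx": 0,"dy": 0,"dz": 0,"wx": 0,"wy": 0,"wz": 0,"grip": -1},
])

```text
clock: 6.52
ee_pos: [481.7, -334.6, 50.8]
eef_rot: [180.0, -0.0, 90.1]
wrist_force: [-3.6, 3.1, 17.2]
finger_gap: -0.3
grip_force: 9.0
```

Large key bottomed at 17 N. Next is the lever: the paddle is at about (471,-94), which agrees with the moulder pose of (539,-25) and yaw -11.4°.

Emit:
send_rows([
  {"dx": 0,"dy": 0,"dz": 0.9,"wx": 0,"wy": 0,"wz": 0,"grip": -1},
  {"dx": 0,"dy": 0.6,"dz": 0.7,"wx": 0,"wy": 0,"wz": 0,"grip": -1},
  {"dx": -0.05,"dy": 0.95,"dz": 0,"wx": 0,"wy": 0,"wz": 0,"grip": -1},
  {"dx": -0.05,"dy": 0.95,"dz": 0,"wx": 0,"wy": 0,"wz": 0,"grip": -1},
  {"dx": -0.05,"dy": 0.95,"dz": 0,"wx": 0,"wy": 0,"wz": 0,"grip": -1},
  {"dx": -0.05,"dy": 0.95,"dz": 0,"wx": 0,"wy": 0,"wz": 0,"grip": -1},
  {"dx": -0.05,"dy": 0.4,"dz": 0,"wx": 0,"wy": 0,"wz": 0,"grip": -1},
  {"dx": 0,"dy": 0,"dz": 0,"wx": 0,"wy": 0,"wz": 0,"grip": -1},
])

```text
clock: 7.52
ee_pos: [468.2, -92.9, 128.6]
eef_rot: [-179.9, -0.0, 90.3]
wrist_force: [-0.7, -0.5, -0.3]
finger_gap: 0.2
grip_force: 0.0
```

```bash
python3 - <<'E'
from h import *
o=ctrl.get_obs(); print(o["ee_pos"],o["wrist_force"],o["clock"])
for n in("wrist","side"):
  c=ctrl.capture(n); save(c,n+"2.png")
  for l,z in dict(lever_paddle=97,casting=30,moulder=0).items():
    for r in ctrl.spot_point(l,n)[:2]: print(n,l,np.round(r["at"],1),round(r["confidence"],2),atz(c,r["at"],z))
E
```

```text
[468.18180922 -92.93052955 128.5767677 ] [-0.70431582 -0.50178129 -0.25869946] 7.525
wrist lever_paddle [289.6 250.6] 0.65 [471.8 -96.8  97. ]
wrist casting [389.  110.8] 0.72 [537.3 -25.8  30. ]
wrist moulder [380.8 111. ] 0.71 [539.9 -26.1   0. ]
side lever_paddle [291.2 269.7] 0.89 [465.4 -93.1  97. ]
side moulder [289.8 258.3] 0.88 [530.  -21.2  -0. ]
side moulder [399.5 335.6] 0.45 [ 555.  -324.5    0. ]
```

View pics/wrist2.png

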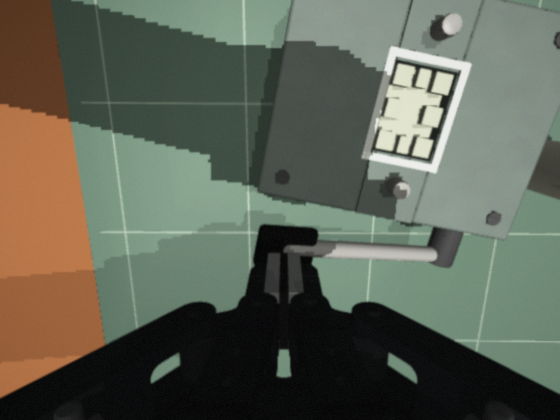

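The wrist picture shows the paddle at (287,243), right under the fingertips, and the casting at (415,110). I press down.

Emit:
send_rows([
  {"dx": 0,"dy": -0.03,"dz": -0.5,"wx": 0,"wy": 0,"wz": 0,"grip": -1},
  {"dx": 0,"dy": 0,"dz": -0.3,"wx": 0,"wy": 0,"wz": 0,"grip": -1},
  {"dx": 0,"dy": 0,"dz": -0.3,"wx": 0,"wy": 0,"wz": 0,"grip": -1},
  {"dx": -0.02,"dy": 0,"dz": -0.3,"wx": 0,"wy": 0,"wz": 0,"grip": -1},
  {"dx": -0.02,"dy": 0,"dz": -0.2,"wx": 0,"wy": 0,"wz": 0,"grip": -1},
  {"dx": -0.02,"dy": 0,"dz": -0.12,"wx": 0,"wy": 0,"wz": 0,"grip": -1},
  {"dx": 0,"dy": 0,"dz": 0,"wx": 0,"wy": 0,"wz": 0,"grip": -1},
  {"dx": 0,"dy": 0,"dz": 0,"wx": 0,"wy": 0,"wz": 0,"grip": -1},
])

```text
clock: 8.93
ee_pos: [466.4, -96.5, 44.2]
eef_rot: [179.8, 0.0, 90.0]
wrist_force: [-0.7, 1.3, 7.9]
finger_gap: 0.1
grip_force: 3.7
```

Emit:
send_rows([
  {"dx": 0,"dy": 0,"dz": -0.06,"wx": 0,"wy": 0,"wz": 0,"grip": -1},
  {"dx": 0,"dy": 0,"dz": 0,"wx": 0,"wy": 0,"wz": 0,"grip": -1},
  {"dx": 0,"dy": 0,"dz": 0,"wx": 0,"wy": 0,"wz": 0,"grip": -1},
])

```text
clock: 9.3
ee_pos: [466.7, -96.5, 43.5]
eef_rot: [179.8, 0.0, 90.0]
wrist_force: [-6.9, 1.3, 30.2]
finger_gap: -0.2
grip_force: 15.7
```

At the stop (30 N). I rise, open the gripper, turn to the moulder's yaw and look at the raised casting.

Emit:
send_rows([
  {"dx": 0,"dy": 0,"dz": 0.9,"wx": 0,"wy": 0,"wz": 0,"grip": -1},
  {"dx": 0,"dy": 0,"dz": 0.9,"wx": 0,"wy": 0,"wz": 0,"grip": -1},
  {"dx": 0,"dy": 0.3,"dz": 0.9,"wx": 0,"wy": 0,"wz": 0,"grip": 1},
  {"dx": 0.4,"dy": 0.6,"dz": 0.5,"wx": 0,"wy": 0,"wz": -0.1,"grip": 1},
  {"dx": 0.6,"dy": 0.8,"dz": 0.4,"wx": 0,"wy": 0,"wz": -0.1,"grip": 1},
  {"dx": 0.4,"dy": 0.5,"dz": 0,"wx": 0,"wy": 0,"wz": 0,"grip": 1},
  {"dx": 0,"dy": 0,"dz": 0,"wx": 0,"wy": 0,"wz": 0,"grip": 1},
  {"dx": 0,"dy": 0,"dz": 0,"wx": 0,"wy": 0,"wz": 0,"grip": 1},
])

```text
clock: 10.3
ee_pos: [534.3, 12.6, 219.7]
eef_rot: [-179.9, 0.1, 78.5]
wrist_force: [-0.4, 0.7, -0.4]
finger_gap: 85.7
grip_force: 0.0
```

```bash
python3 - <<'E'
from h import *
o=ctrl.get_obs(); print(o["ee_pos"],o["eef_rot"],o["clock"],o["finger_gap"])
for n in("wrist","side","scene"):
  c=ctrl.capture(n); save(c,n+"3.png")
  for l,z in dict(lever_paddle=43,casting=57,moulder=0,liner=3,tray=0,done_a=5).items():
    for r in ctrl.spot_point(l,n)[:3]: print(n,l,np.round(r["at"],1),round(r["confidence"],2),atz(c,r["at"],z))
E
```

```text
[534.31731013  12.58836215 219.66480753] [-1.79929213e+02  5.87960113e-02  7.84933572e+01] 10.3 85.65951986141836
wrist casting [296.6 228.7] 0.71 [539.  -26.4  57. ]
wrist moulder [297.  212.7] 0.96 [541.  -28.6   0. ]
wrist liner [273.9  43.7] 0.67 [551.  137.5   3. ]
side casting [288.2 239.4] 0.6 [536.2 -10.5  57. ]
side moulder [222.2 183.4] 0.68 [570.8 277.   -0. ]
side moulder [291.1 259.2] 0.66 [530.4 -25.1   0. ]
side liner [251.5 217.6] 0.74 [546.7 131.9   3. ]
side liner [171.3 182.7] 0.64 [474.4 373.1   3. ]
side liner [211.  200.5] 0.46 [510.5 247.9   3. ]
side tray [207.3 198.5] 0.57 [509.3 262.5   0. ]
side done_a [193.  212.4] 0.77 [452.2 247.    5. ]
side done_a [223.9 183.9] 0.58 [570.2 268.3   5. ]
scene lever_paddle [261.7 174.4] 0.63 [472.9 -89.3  43. ]
scene casting [261.5 196.5] 0.95 [537.3 -34.8  57. ]
scene casting [265.  212.4] 0.36 [568.2   1.6  57. ]
scene moulder [264.9 216.2] 0.73 [542.3 -21.9   0. ]
scene moulder [208.1 119.7] 0.35 [ 370.  -383.9    0. ]
scene liner [433.6 333.3] 0.96 [559.8 413.1   3. ]
scene liner [371.5 267.7] 0.89 [508.  247.7   3. ]
scene liner [319.8 254.3] 0.69 [550.  142.3   3. ]
scene tray [375.7 269.4] 0.62 [504.1 256.3   0. ]
scene done_a [367.  296.7] 0.84 [574.6 276.    5. ]
scene done_a [383.2 249.6] 0.55 [452.6 244.2   5. ]
```

View pics/wrist3.png

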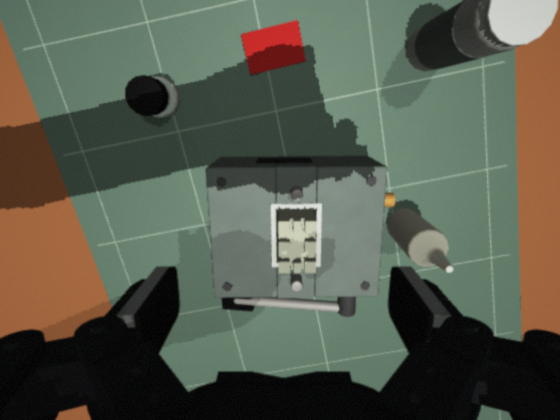

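The casting stands raised and square to the image at (297,240). The jar at (152,95), can and glue are undisturbed. I descend over the casting.

Emit:
send_rows([
  {"dx": 0.1,"dy": -0.78,"dz": 0,"wx": 0,"wy": 0,"wz": 0,"grip": 1},
  {"dx": 0,"dy": 0,"dz": -0.8,"wx": 0,"wy": 0,"wz": 0,"grip": 1},
  {"dx": 0,"dy": 0,"dz": -0.8,"wx": 0,"wy": 0,"wz": 0,"grip": 1},
  {"dx": 0,"dy": 0,"dz": -0.5,"wx": 0,"wy": 0,"wz": 0,"grip": 1},
  {"dx": 0,"dy": 0,"dz": 0,"wx": 0,"wy": 0,"wz": 0,"grip": 1},
])

```text
clock: 11.98
ee_pos: [538.6, -25.5, 113.6]
eef_rot: [-179.8, 0.1, 78.5]
wrist_force: [-0.2, 0.5, 0.8]
finger_gap: 85.4
grip_force: 0.0
```

Emit:
send_rows([
  {"dx": 0,"dy": 0,"dz": -0.4,"wx": 0,"wy": 0,"wz": 0,"grip": 1},
  {"dx": 0,"dy": 0,"dz": -0.3,"wx": 0,"wy": 0,"wz": 0,"grip": 1},
  {"dx": 0,"dy": 0,"dz": 0,"wx": 0,"wy": 0,"wz": 0,"grip": 1},
  {"dx": 0,"dy": 0,"dz": 0,"wx": 0,"wy": 0,"wz": 0,"grip": -1},
  {"dx": 0,"dy": 0,"dz": 0,"wx": 0,"wy": 0,"wz": 0,"grip": -1},
  {"dx": 0,"dy": 0,"dz": 0,"wx": 0,"wy": 0,"wz": 0,"grip": -1},
  {"dx": 0,"dy": 0,"dz": 0,"wx": 0,"wy": 0,"wz": 0,"grip": -1},
  {"dx": 0,"dy": 0,"dz": 0,"wx": 0,"wy": 0,"wz": 0,"grip": -1},
])

```text
clock: 12.98
ee_pos: [539.0, -25.3, 80.6]
eef_rot: [-179.9, 0.0, 78.5]
wrist_force: [-4.2, 0.5, 5.7]
finger_gap: 28.6
grip_force: 64.2
```

Gripped. Lifting slowly first.

Emit:
send_rows([
  {"dx": 0,"dy": 0,"dz": 0.2,"wx": 0,"wy": 0,"wz": 0,"grip": -1},
  {"dx": 0,"dy": 0,"dz": 0.4,"wx": 0,"wy": 0,"wz": 0,"grip": -1},
  {"dx": 0,"dy": 0,"dz": 0.6,"wx": 0,"wy": 0,"wz": 0,"grip": -1},
  {"dx": 0,"dy": 0,"dz": 0.8,"wx": 0,"wy": 0,"wz": 0,"grip": -1},
  {"dx": 0,"dy": 0,"dz": 0.8,"wx": 0,"wy": 0,"wz": 0,"grip": -1},
  {"dx": 0,"dy": 0,"dz": 0,"wx": 0,"wy": 0,"wz": 0,"grip": -1},
])

```text
clock: 13.72
ee_pos: [542.9, -25.6, 224.3]
eef_rot: [179.5, -0.1, 78.5]
wrist_force: [-0.5, -0.6, -1.1]
finger_gap: 28.6
grip_force: 63.4
```

Emit:
send_rows([
  {"dx": -0.1,"dy": 0.8,"dz": 0,"wx": 0,"wy": 0,"wz": 0,"grip": -1},
  {"dx": -0.1,"dy": 0.95,"dz": 0,"wx": 0,"wy": 0,"wz": 0,"grip": -1},
  {"dx": -0.1,"dy": 0.95,"dz": 0,"wx": 0,"wy": 0,"wz": 0,"grip": -1},
  {"dx": -0.1,"dy": 0.95,"dz": 0,"wx": 0,"wy": 0,"wz": 0,"grip": -1},
  {"dx": -0.1,"dy": 0.95,"dz": 0,"wx": 0,"wy": 0,"wz": 0,"grip": -1},
  {"dx": -0.1,"dy": 0.95,"dz": 0,"wx": 0,"wy": 0,"wz": 0,"grip": -1},
  {"dx": -0.1,"dy": 0.8,"dz": 0,"wx": 0,"wy": 0,"wz": 0,"grip": -1},
  {"dx": 0,"dy": 0,"dz": 0,"wx": 0,"wy": 0,"wz": 0,"grip": -1},
])

```text
clock: 14.72
ee_pos: [503.1, 296.3, 219.2]
eef_rot: [-179.9, -0.1, 78.9]
wrist_force: [0.0, 1.0, -1.9]
finger_gap: 28.7
grip_force: 63.4
```

```bash
python3 - <<'E'
from h import *
o=ctrl.get_obs(); print(o["ee_pos"],o["eef_rot"],o["clock"],o["finger_gap"])
c=ctrl.capture("wrist"); save(c,"wrist4.png")
for l,z in dict(liner=3,tray=0,done_a=5,casting=5).items():
    for r in ctrl.spot_point(l,"wrist")[:3]: print(l,np.round(r["at"],1),round(r["confidence"],2),atz(c,r["at"],z))
for r in ctrl.silhouettes("liner","wrist"):
    m=r["mask"].astype(np.uint8); k,_=cv2.findContours(m,0,1); k=max(k,key=cv2.contourArea)
    q=cv2.minAreaRect(k); print(r["confidence"],q,[atz(c,p,5) for p in cv2.boxPoints(q)],atz(c,q[0],5),c["img"][r["mask"]].mean(0))
i=cv2.resize(c["img"][60:330,130:490],None,fx=2.2,fy=2.2); cv2.imwrite("pics/w4c.png",i[:,:,::-1])
E
```

```text
[503.14331993 296.30295768 219.2320058 ] [-1.79893248e+02 -7.88186374e-02  7.89391935e+01] 14.725 28.6666498179509
liner [319.3  52. ] 0.8 [559.  406.8   3. ]
liner [240.7 119. ] 0.75 [473.3 361.9   3. ]
liner [295.4 215.8] 0.61 [507.9 253.8   3. ]
tray [296.7 211.9] 0.69 [510.  256.8   0. ]
done_a [240.3 235.8] 0.82 [445.8 243.6   5. ]
done_a [357.1 187.6] 0.76 [575.9 272.1   5. ]
casting [284.  252.2] 0.64 [488.2 216.1   5. ]
0.87 ((298.20550537109375, 213.54794311523438), (33.23968505859375, 51.498104095458984), 69.44395446777344) [array([481.8, 269.3,   5. ]), array([534.6, 278.7,   5. ]), array([541.1, 243.1,   5. ]), array([487. , 232.8,   5. ])] [511.3 256.2   5. ] [193.43592965 149.89447236 100.67336683]
0.81 ((318.5721435546875, 50.912376403808594), (40.512306213378906, 61.22536849975586), 66.03750610351562) [array([526.3, 419.1,   5. ]), array([580. , 429.5,   5. ]), array([590.5, 395.9,   5. ]), array([535.5, 384.6,   5. ])] [558.3 407.6   5. ] [220.98640034 222.30641734 217.74288143]
0.65 ((367.0, 293.0), (8.0, 10.0), 90.0) [array([565.4, 155.9,   5. ]), array([576.4, 153.8,   5. ]), array([575.1, 143.8,   5. ]), array([564.1, 145.9,   5. ])] [570.3 149.9   5. ] [190.61111111  47.08333333  43.34722222]
0.61 ((238.54116821289062, 118.935302734375), (38.72209167480469, 54.666481018066406), 77.47119140625) [array([444.9, 379.9,   5. ]), array([497.9, 380.7,   5. ]), array([498.6, 344.5,   5. ]), array([444. , 343.3,   5. ])] [471.5 362.4   5. ] [151.12269641 151.30407371 139.73520854]
```

View pics/w4c.png

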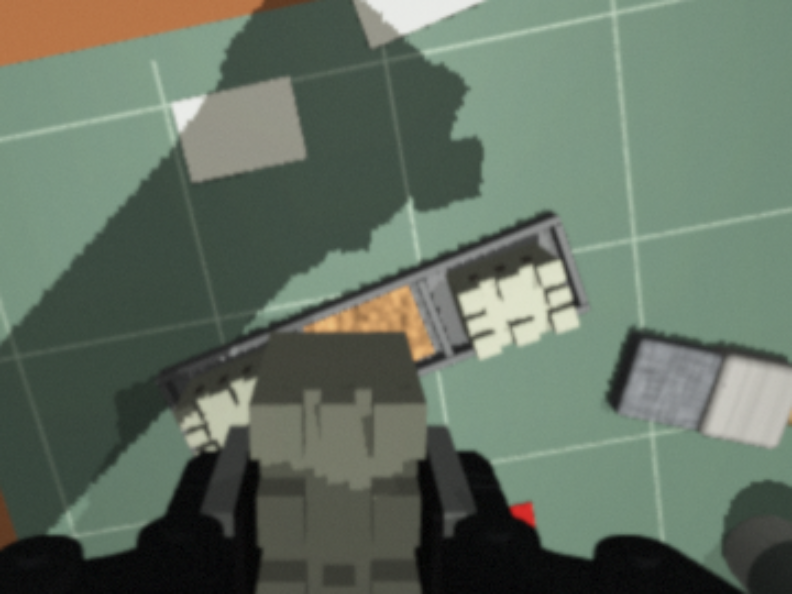

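The crop shows the tan cork-textured sheet in the tray's middle bay at crop (375,325), or wrist pixel about (300,208). It lies between two done castings at crop (515,310) and (210,410). The flat sheets on the table are white/grey at crop (240,128), white at (420,15), and red at (522,515), so only the one in the bay is cork. I refine the tray pose from its rim corners and the cork colour.

```bash
python3 - <<'E'
from h import *
import pickle
c=ctrl.capture("wrist")
P=[(x/2.2+130,y/2.2+60) for x,y in((162,375),(556,213),(587,305))]
A,B,C=[atz(c,p,14) for p in P]; u=(B-A)/np.linalg.norm(B-A); v=np.array([u[1],-u[0],0])
print("wrist rim",A,B,C,np.linalg.norm(B-A),np.linalg.norm(C-B),np.degrees(np.arctan2(u[1],u[0])),"ctr",(A+B)/2+24*v, B-101*u+24*v)
cs=pickle.load(open("cs.pkl","rb"))
for n in("scene","side"):
    k=cs[n]; h=cv2.cvtColor(k["img"],cv2.COLOR_RGB2HSV).astype(int); rgb=k["img"].astype(int)
    m=((h[...,0]>=5)&(h[...,0]<=22)&(h[...,1]>70)).astype(np.uint8)
    x0,y0=proj(k,(510,255,5))[0].astype(int); w=np.zeros_like(m); w[y0-16:y0+17,x0-16:x0+17]=1; m*=w
    nn,L,s,ce=cv2.connectedComponentsWithStats(m); i=1+np.argmax(s[1:,4]); print(n,s[i],ce[i],"cork",atz(k,ce[i],5))
    ys,xs=np.where(L==i); g=np.array([atz(k,(a,b),5)[:2] for a,b in zip(xs,ys)],np.float32); print(cv2.minAreaRect(g))
    q=[(x,y) for x in(-24,24) for y in(-101,101)]
E
```

```text
wrist rim [413.6 254.   14. ] [606.2 292.7  14. ] [614.9 247.7  14. ] 196.4496118601409 45.833284848459186 11.361411147960634 ctr [514.62792993 249.8203022   14.        ] [511.90711836 249.27359707  14.        ]
scene [364 258  23  22 303] [375.28382838 268.13531353] cork [505.2 254.8   5. ]
((504.89556884765625, 254.43441772460938), (44.52775192260742, 36.28806686401367), 10.728876113891602)
side [199 189  19  18 201] [207.32835821 197.39303483] cork [509.5 261.4   5. ]
((508.896484375, 262.016357421875), (54.402530670166016, 33.180118560791016), 12.619338989257812)
```

Emit:
send_rows([
  {"dx": 0.27,"dy": -0.13,"dz": 0,"wx": 0,"wy": 0,"wz": -0.168,"grip": -1},
  {"dx": 0.27,"dy": -0.13,"dz": 0,"wx": 0,"wy": 0,"wz": -0.168,"grip": -1},
  {"dx": 0.27,"dy": -0.13,"dz": 0,"wx": 0,"wy": 0,"wz": -0.168,"grip": -1},
  {"dx": 0.27,"dy": -0.13,"dz": 0,"wx": 0,"wy": 0,"wz": -0.168,"grip": -1},
  {"dx": 0.27,"dy": -0.13,"dz": 0,"wx": 0,"wy": 0,"wz": -0.168,"grip": -1},
  {"dx": 0.27,"dy": -0.13,"dz": 0,"wx": 0,"wy": 0,"wz": -0.168,"grip": -1},
  {"dx": 0.27,"dy": -0.13,"dz": 0,"wx": 0,"wy": 0,"wz": -0.168,"grip": -1},
  {"dx": 0,"dy": 0,"dz": 0,"wx": 0,"wy": 0,"wz": 0,"grip": -1},
])

```text
clock: 16.08
ee_pos: [600.4, 244.9, 220.2]
eef_rot: [179.9, -0.0, 11.1]
wrist_force: [-0.6, 0.1, -1.4]
finger_gap: 28.5
grip_force: 63.4
```

```bash
python3 - <<'E'
from h import *
o=ctrl.get_obs(); print(o["ee_pos"],o["eef_rot"],o["clock"],o["finger_gap"])
c=ctrl.capture("wrist"); save(c,"wrist5.png")
for l,z in dict(liner=3,tray=0,done_a=5).items():
    for r in ctrl.spot_point(l,"wrist")[:3]: print(l,np.round(r["at"],1),round(r["confidence"],2),atz(c,r["at"],z))
for r in ctrl.silhouettes("liner","wrist"):
    ys,xs=np.where(r["mask"]); g=np.array([atz(c,(a,b),5)[:2] for a,b in zip(xs,ys)],np.float32); print(r["confidence"],cv2.minAreaRect(g),g.mean(0),c["img"][r["mask"]].mean(0).round())
# overlay of tray hypothesis
im=cv2.resize(c["img"],None,fx=1.4,fy=1.4)
a=np.radians(11.4-90); R=np.array([[np.cos(a),-np.sin(a)],[np.sin(a),np.cos(a)]])
for (hx,hy,z) in((24,101,14),(18,27,5)):
    q=np.array([(hx,hy),(-hx,hy),(-hx,-hy),(hx,-hy)])@R.T+[510,254]
    p=proj(c,np.c_[q,[z]*4])*1.4; cv2.polylines(im,[p.astype(int)],True,(255,0,255),1)
cv2.imwrite("pics/w5.png",im[:,:,::-1])
E
```

```text
[600.44441548 244.88321942 220.24377749] [ 1.79933417e+02 -2.15728538e-02  1.11064400e+01] 16.075 28.53551951606981
liner [370.6 240.3] 0.98 [552.1 137.6   3. ]
liner [124.3 186.5] 0.86 [560.7 403.7   3. ]
liner [158.7 270. ] 0.79 [472.8 359.6   3. ]
done_a [255.1 196.4] 0.61 [576.8 269.    5. ]
done_a [437.7 118.7] 0.29 [688.2 107.    5. ]
0.95 ((550.3643188476562, 136.2140350341797), (53.96955871582031, 35.70331954956055), 0.9877473711967468) [551.0324  136.17668] [177.  39.  36.]
0.64 ((472.3589172363281, 361.0014953613281), (54.93577575683594, 37.474857330322266), 1.4688007831573486) [473.14938 361.16837] [219. 222. 217.]
0.64 ((559.0907592773438, 405.8603210449219), (53.8144645690918, 37.00213623046875), 11.040760040283203) [559.60516 406.11514] [221. 223. 218.]
0.43 ((696.4022216796875, 187.44578552246094), (44.68136215209961, 154.93569946289062), 66.01828002929688) [687.646   191.27379] [158. 150. 134.]
```

View pics/w5.png

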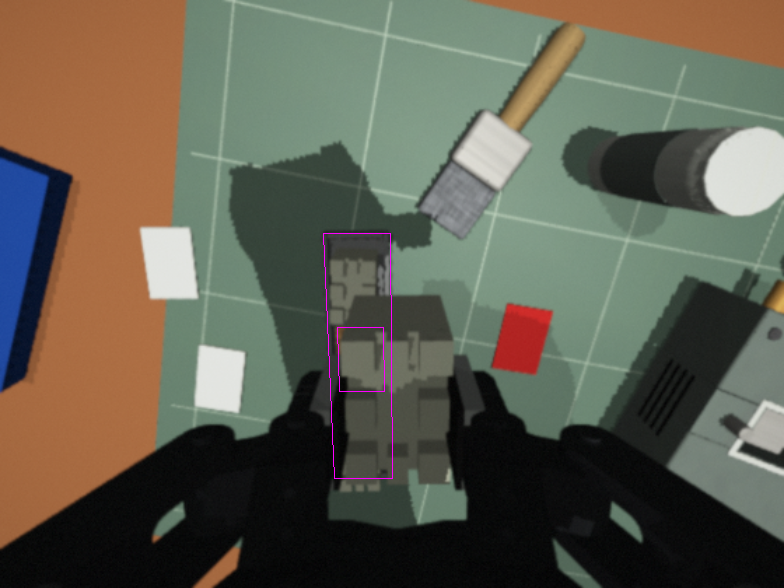

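The overlay of the tray at (510,254), yaw 11.4°, matches the visible far end at (323..390,233), but the held casting hides the cork. I shift sideways to see it.

Emit:
send_rows([
  {"dx": -0.8,"dy": -0.5,"dz": 0,"wx": 0,"wy": 0,"wz": 0,"grip": -1},
  {"dx": -0.8,"dy": -0.7,"dz": 0,"wx": 0,"wy": 0,"wz": 0,"grip": -1},
  {"dx": 0,"dy": -0.6,"dz": 0,"wx": 0,"wy": 0,"wz": 0,"grip": -1},
  {"dx": 0,"dy": 0,"dz": 0,"wx": 0,"wy": 0,"wz": 0,"grip": -1},
])

```text
clock: 16.82
ee_pos: [519.2, 154.0, 221.0]
eef_rot: [180.0, -0.0, 11.0]
wrist_force: [0.7, 1.3, -0.8]
finger_gap: 28.4
grip_force: 63.4
```

```bash
cat > look.py <<'E'
from h import *
import sys
from scipy.optimize import least_squares
o=ctrl.get_obs(); print(o["ee_pos"],o["eef_rot"],o["clock"],o["finger_gap"])
c=ctrl.capture("wrist")
for r in ctrl.spot_point("liner","wrist")+ctrl.spot_point("tray","wrist"): print(np.round(r["at"],1),round(r["confidence"],2),atz(c,r["at"],3))
for r in ctrl.silhouettes("liner","wrist"):
    ys,xs=np.where(r["mask"]); g=np.array([atz(c,(a,b),5)[:2] for a,b in zip(xs,ys)],np.float32); print(round(r["confidence"],2),cv2.minAreaRect(g),g.mean(0),c["img"][r["mask"]].mean(0).round())
im=cv2.resize(c["img"],None,fx=1.4,fy=1.4)
a=np.radians(11.4-90); R=np.array([[np.cos(a),-np.sin(a)],[np.sin(a),np.cos(a)]])
for (hx,hy,z) in((24,101,14),(18,27,5)):
    q=np.array([(hx,hy),(-hx,hy),(-hx,-hy),(hx,-hy)])@R.T+[510,254]
    p=proj(c,np.c_[q,[z]*4])*1.4; cv2.polylines(im,[p.astype(int)],True,(255,0,255),1)
cv2.imwrite("pics/"+sys.argv[1],im[:,:,::-1])
E
python3 look.py w6.png
```

```text
[519.19844278 153.9568932  220.95958419] [ 1.79957524e+02 -4.32021801e-02  1.09910030e+01] 16.825 28.426568194707013
[34.7 89.6] 0.84 [558.6 403.    3. ]
[184.6 167.6] 0.77 [511.2 254.3   3. ]
[ 79.4 186.5] 0.71 [470.8 358.5   3. ]
[302.9 151. ] 0.69 [550.9 138.7   3. ]
0.92 ((558.0228271484375, 405.0973205566406), (52.23468017578125, 37.50386047363281), 11.513595581054688) [558.51587 405.1108 ] [224. 225. 221.]
0.89 ((511.3116455078125, 255.45623779296875), (55.37710189819336, 36.055755615234375), 11.017119407653809) [511.21198 255.33372] [117.  87.  57.]
0.74 ((549.6741943359375, 135.30923461914062), (56.327083587646484, 37.24507141113281), 2.0025320053100586) [550.2687 134.9364] [190.  52.  48.]
0.68 ((472.35028076171875, 360.8870849609375), (55.21590805053711, 36.08774185180664), 0.9878201484680176) [472.7204  360.77222] [229. 231. 227.]
0.22 ((683.9849243164062, 95.05996704101562), (24.306772232055664, 58.04936218261719), 10.730554580688477) [685.52814 100.26551] [36. 40. 36.]
```

View pics/w6.png

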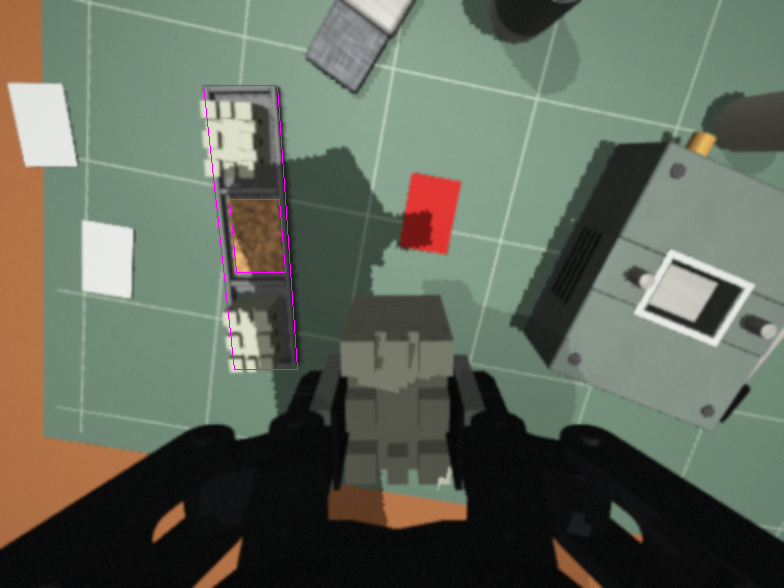

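The overlay now sits on the tray and the cork: cork at (258,235), measured (511,255), yaw about 11°. I move above it and come down to about 60 mm.

Emit:
send_rows([
  {"dx": -0.06,"dy": 0.7,"dz": 0,"wx": 0,"wy": 0,"wz": 0.005,"grip": -1},
  {"dx": -0.06,"dy": 0.8,"dz": 0,"wx": 0,"wy": 0,"wz": 0,"grip": -1},
  {"dx": -0.04,"dy": 0.5,"dz": 0,"wx": 0,"wy": 0,"wz": 0,"grip": -1},
  {"dx": 0,"dy": 0,"dz": -0.9,"wx": 0,"wy": 0,"wz": 0,"grip": -1},
  {"dx": 0,"dy": 0,"dz": -0.9,"wx": 0,"wy": 0,"wz": 0,"grip": -1},
  {"dx": 0,"dy": 0,"dz": -0.9,"wx": 0,"wy": 0,"wz": 0,"grip": -1},
  {"dx": 0,"dy": 0,"dz": -0.3,"wx": 0,"wy": 0,"wz": 0,"grip": -1},
  {"dx": 0,"dy": 0,"dz": 0,"wx": 0,"wy": 0,"wz": 0,"grip": -1},
])

```text
clock: 18.02
ee_pos: [511.3, 257.1, 69.9]
eef_rot: [180.0, 0.1, 11.5]
wrist_force: [-0.8, 0.0, -0.3]
finger_gap: 28.1
grip_force: 63.3
```

Emit:
send_rows([
  {"dx": 0,"dy": -0.04,"dz": -0.3,"wx": 0,"wy": 0,"wz": 0,"grip": -1},
  {"dx": 0,"dy": 0,"dz": -0.3,"wx": 0,"wy": 0,"wz": 0,"grip": -1},
  {"dx": 0,"dy": 0,"dz": -0.14,"wx": 0,"wy": 0,"wz": 0,"grip": -1},
  {"dx": 0,"dy": 0,"dz": 0,"wx": 0,"wy": 0,"wz": 0,"grip": -1},
  {"dx": 0,"dy": 0,"dz": 0,"wx": 0,"wy": 0,"wz": 0,"grip": -1},
])

```text
clock: 18.65
ee_pos: [511.8, 254.7, 33.6]
eef_rot: [-180.0, -0.0, 11.4]
wrist_force: [0.2, -0.6, -1.6]
finger_gap: 28.5
grip_force: 63.3
```

Emit:
send_rows([
  {"dx": 0,"dy": 0,"dz": -0.06,"wx": 0,"wy": 0,"wz": 0,"grip": -1},
  {"dx": 0,"dy": 0,"dz": -0.04,"wx": 0,"wy": 0,"wz": 0,"grip": -1},
  {"dx": 0,"dy": 0,"dz": 0,"wx": 0,"wy": 0,"wz": 0,"grip": -1},
  {"dx": 0,"dy": 0,"dz": 0,"wx": 0,"wy": 0,"wz": 0,"grip": -1},
])

```text
clock: 19.15
ee_pos: [511.5, 254.5, 28.3]
eef_rot: [180.0, 0.0, 11.4]
wrist_force: [-0.5, -0.4, -1.6]
finger_gap: 28.7
grip_force: 63.4
```

Emit:
send_rows([
  {"dx": 0,"dy": 0,"dz": -0.04,"wx": 0,"wy": 0,"wz": 0,"grip": -1},
  {"dx": 0,"dy": 0,"dz": 0,"wx": 0,"wy": 0,"wz": 0,"grip": -1},
  {"dx": 0,"dy": 0,"dz": 0,"wx": 0,"wy": 0,"wz": 0,"grip": -1},
])

```text
clock: 19.52
ee_pos: [511.5, 254.6, 28.2]
eef_rot: [-180.0, 0.0, 11.4]
wrist_force: [-4.4, -2.4, 13.1]
finger_gap: 28.8
grip_force: 65.1
```

Contact came exactly at the expected height. I release and retreat straight up.

Emit:
send_rows([
  {"dx": 0,"dy": 0,"dz": 0.02,"wx": 0,"wy": 0,"wz": 0,"grip": -0.1},
  {"dx": 0,"dy": 0,"dz": 0,"wx": 0,"wy": 0,"wz": 0,"grip": 0.3},
  {"dx": 0,"dy": 0,"dz": 0,"wx": 0,"wy": 0,"wz": 0,"grip": 0.8},
  {"dx": 0,"dy": 0,"dz": 0,"wx": 0,"wy": 0,"wz": 0,"grip": 0.8},
  {"dx": 0,"dy": 0,"dz": 0.4,"wx": 0,"wy": 0,"wz": 0,"grip": 0.8},
  {"dx": 0,"dy": 0,"dz": 0.9,"wx": 0,"wy": 0,"wz": 0,"grip": 0.8},
  {"dx": 0,"dy": 0,"dz": 0.9,"wx": 0,"wy": 0,"wz": 0,"grip": 0.8},
  {"dx": 0,"dy": 0,"dz": 0.9,"wx": 0,"wy": 0,"wz": 0,"grip": 0.8},
])

```text
clock: 20.52
ee_pos: [511.3, 254.4, 183.6]
eef_rot: [180.0, 0.0, 11.4]
wrist_force: [0.6, -0.4, -0.5]
finger_gap: 76.6
grip_force: 0.0
```

Emit:
send_rows([
  {"dx": -0.3,"dy": -0.8,"dz": 0,"wx": 0,"wy": 0,"wz": 0,"grip": 0.8},
  {"dx": -0.3,"dy": -0.8,"dz": 0,"wx": 0,"wy": 0,"wz": 0,"grip": 0.8},
  {"dx": 0,"dy": 0,"dz": 0,"wx": 0,"wy": 0,"wz": 0,"grip": 0.8},
  {"dx": 0,"dy": 0,"dz": 0,"wx": 0,"wy": 0,"wz": 0,"grip": 0.8},
])

```text
clock: 21.02
ee_pos: [481.7, 175.2, 182.5]
eef_rot: [-180.0, -0.0, 11.5]
wrist_force: [-0.3, 1.0, 0.8]
finger_gap: 76.5
grip_force: 0.0
```

```bash
python3 look.py w7.png
```

```text
[481.74323359 175.16232266 182.49394516] [-1.79969675e+02 -4.09584622e-02  1.14633801e+01] 21.025 76.5259447361321
[340.2 117. ] 0.94 [553.  137.6   3. ]
[27.7 41.5] 0.8 [559.5 405.4   3. ]
[ 82.6 159.2] 0.65 [470.3 357.6   3. ]
0.89 ((472.1658630371094, 360.9566955566406), (53.30078887939453, 37.653343200683594), 1.0831871032714844) [472.35138 360.53223] [217. 220. 215.]
0.79 ((549.5928955078125, 135.132568359375), (53.975669860839844, 35.481689453125), 2.8446435928344727) [550.5097  135.21953] [210.  51.  48.]
0.74 ((558.0813598632812, 405.08099365234375), (53.73752975463867, 37.230125427246094), 10.940855979919434) [558.72473 405.1051 ] [206. 209. 203.]
0.63 ((511.296630859375, 255.8211669921875), (53.30849838256836, 34.776065826416016), 11.603750228881836) [532.43054 259.9407 ] [148. 115.  79.]
```

View pics/w7.png

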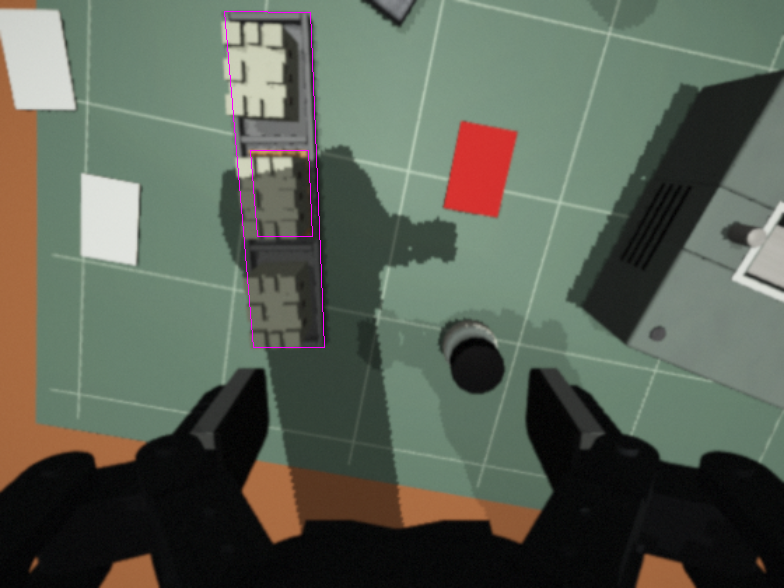

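The casting at (270,195) stands upright in the middle cork bay, in line with the two done castings, and the jar is undisturbed. I hand the job in.

```bash
python3 -c "
from plant import ctrl
print(ctrl.finish_job())"
```

```text
the job is handed in; nothing more can be done
None
```

I pressed the small then the large key, pushed the lever fully down, and set the casting upright on the cork liner and released it; the job is handed in at about 21 s, but no verdict came back.

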